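Pin a microplate carriage into line with a tapered drift

ROBOT

A 7-joint arm with a two-finger parallel gripper is mounted at the origin on the work surface. World frame = base frame: x ahead of the robot, y to its left, z up, the work surface at z = 0. Lengths are in m, angles in rad, forces in N, time in s.
With the tool pointing down it reaches from about 0.4 to 0.875 m from the base axis. Payload 19.3 kg.
Tool frame: the origin (TCP) lies midway between the tips of the shut fingers; the grasp point (between the pads) lies bot.grip_point_offset behind it (bot.grip_point_offset is the distance from the TCP to the grasp point, in m); z points along the fingers, y is the direction in which the jaws open and shut (so a half turn about z gives the same grasp; the last joint's range is limited). The gripper opens to 85 mm and grips with 20 to 120 N. Pads are 22 mm wide; open, the fingers measure 114 mm over their backs; the gripper's body (76 mm by 85 mm) begins 54 mm behind the grasp point. The pads swing forward as they close: fully open they stand 13 mm farther back than shut.
Start: joints at [1.032, 0.521, -0.036, 1.599, 0.021, 1.021, -0.113], TCP at [0.282, -0.558, 0.231] pointing down, gripper open.
Joint ranges: [-2.91, 2.91], [-0.3, 2.13], [-1.5, 1.42], [0.17, 2.43], [-1.26, 4.41], [0.16, 1.93], [-2.52, 2.52]. Speed limits (rad/s): [1.89, 1.89, 2.39, 2.39, 3.01, 3.01, 3.01].

INTERFACE

Orientations are given as [roll, pitch, yaw] about the fixed x, y, z axes, in that order (R = Rz(yaw) Ry(pitch) Rx(roll)).
In Python, from workcell import bot gives the robot as it stands.
- The arm moves only by the tool servo_tool, never from a script. Its argument "rows" is a list that holds one entry, the list of rows, each a list of 6 numbers: the shift along the tool's x, y, z in cm, then the turn, a rotation vector about the tool's x, y, z in degrees. A call has 1 to 5 rows; each row shifts and turns the commanded pose from where the row before left it, along the tool's axes as they then stand; what a row does not reach is not made up. A row lasts 1/8 s, in which the tool goes at most 62.5 mm and 10.7 degrees, less where a joint would pass 70% of its speed; a pose out of reach is approached as far as the arm can. A call is refused whole if a number of a shift passes 6.25 or a number of a turn 10.7, either way. A call with a gripper value outside its range is refused whole. "grip" is the opening, from -1 (shut) to 1 (fully open), so that 0 is half open, set as the call begins (left out, the last holds). The fingers move at their own pace and stop on an object; "squeeze" is the grip in N (left out, the last holds). Time passes only in rows, so rows that do not move let the fingers close. It gives the time, the measured TCP pose, the force and the opening at its end, in the units of the state.
- bot.observe(): the state, without advancing time (a new reading comes with each control period).
- bot.grab_frame(name): name is "scene" or "top" or "wrist"; returns a dict with "image" (400x640x3 uint8, red, green, blue), "K" (3x3 intrinsics, pixels), "dist" ([k1, k2, p1, p2, k3] as OpenCV has them; the pictures are not rectified), "R" (3x3) and "t" (3): a world point X has camera coordinates R X + t; the wrist camera has in their place "mount" (4x4, takes a point from camera to tool coordinates, whose origin is the TCP and whose axes are the flange's). Camera axes: x right, y down, z forward; pixel columns grow to the right and rows downward; lengths in m; the calibration is good to about 2 mm. A picture is of the moment at which its call begins: read the wrist's pose just before it. There is no depth.
- bot.job_done(): hands the job in, once; it reports no verdict.
The state is a dict: "clock": time; "qpos": joint angles; "qd": joint speeds; "joint_efforts": joint torques, N m; "position": TCP position; "tool_rot": TCP orientation; "force": force on the tool from outside, world axes, zero at the start; "moment": the same for the moment, N m; "grip_width": finger opening in m.
Only numpy, scipy, OpenCV 4.12 (cv2) and the standard library are available. Lean on these libraries where they do the work, as an engineer would, in place of code of your own. Each camera call takes 0.05 s, during which the arm holds its last target.

TASK

The plate carriage has stopped short of its locked position, so the hole in its tongue is out of line with the hole in the fixed post below. Take the tapered pin with the round knob from the rack and push it down through both holes until its flange sits flat on the carriage, so that the carriage is drawn into line, then let go. Leave the blunt pin with the square knob in the rack.

Things in the scene. Friction and masses are not known exactly. Their poses are not given: they have to be found in the camera images.
- drift_grip (a point): Tapered steel pin standing point down in an open rack; lift 70 mm to free it, 135 to pass over the other pin. From top: round knob 30 mm dia, 48 tall; flange 46 dia, 6 thick; straight shank 32 dia, 28 long; cone 37 long narrowing to an 8 mm tip. 0.2-0.4 kg. Point: on axis in the knob, 22 below its top, 26 above the flange's upper face, 32 above its lower face, 97 above the tip. z: along the pin, up.
- blunt_grip (a point): Bystander in the same rack, 95 mm from the tapered pin centre to centre, on either side of it: steel pin with the same flange (46 mm), 32 mm shank and lengths, but cylindrical down to its flat end, and with a square knob 30 x 30 x 48 mm. Point: on its axis in the knob, 97 mm above its lower end.
- base_hole (a point): Centre of the mouth (top) of the hole in the dark grey fixed lock post: post 80 x 80 mm, 55 mm tall, standing on the table, never moves; hole vertical, 36 mm dia, clear through to the table. z up; y level, the direction in which the carriage slides, towards the white plate.
- carriage_hole (a point): Centre of the 36 mm through hole, at the upper face of the carriage's tongue (80 x 80 x 12 mm, aluminium), 14 mm higher than base_hole. The carriage slides only along base_hole's y, friction about 2 N, no spring; starts 8-12 mm too far to +y. Its plate seat begins 70 mm from the hole, up to 20 mm higher. Flange fully home: drift_grip is 32 mm above this point.
Mind the look-alikes: they are no part of the job. Leave any blue look-alike of the part that bears drift_grip alone.

How it is judged:
By the outcome, as a careful person would: the job done as asked, in the order asked, and still so for the second after the job is handed in, with the robot touching nothing.
It also fails if it takes over 35 s, if anything falls off the work surface, if the arm or the gripper's body presses on something with over 40 N, if the wrist force passes 120 N, or if a joint passes its speed limit or range.

## Working session

There is one attempt and no reset: what is moved stays moved. The work goes in short steps, Python scripts to look and compute and a tool call to move; the robot and the scene stay as the last step left them, time stands still between calls to the robot, and variables do not carry over. Pictures are saved under pics/ and viewed, and the job is handed in when it is done.

Besides the shell and the picture viewer there is one more tool, called after "Request:" as name(argument=value, ...) on one line, values as JSON. servo_tool: Moves the arm, as the interface text tells. Its arguments: {"type":"object","properties":{"rows":{"type":"array"},"grip":{"type":"number"},"squeeze":{"type":"number"}},"required":["rows"]}

```bash
mkdir -p pics
cat > h.py <<'E'
from workcell import bot
import numpy as np, cv2
np.set_printoptions(precision=4,suppress=True)
def snap(n,f):
    s=bot.observe(); d=bot.grab_frame(n); cv2.imwrite('pics/%s.png'%f,d['image'][:,:,::-1])
    np.savez('pics/%s.npz'%f,pos=s['position'],rot=s['tool_rot'],**{k:np.array(v) for k,v in d.items()}); return d,s
E
python3 - <<'E'
from h import *
for n in ['scene','top','wrist']:
    d,s=snap(n,n+'0')
print(s, bot.grip_point_offset); print(d['mount'])
E
```

```text
{'clock': 0.1, 'qpos': array([ 1.0318,  0.522 , -0.0363,  1.5999,  0.0212,  1.0211, -0.1128]), 'qd': array([-0.0015,  0.    , -0.0003, -0.0006, -0.0002, -0.0011, -0.0028]), 'joint_efforts': array([  0.0054, -92.8488,   1.9843, -37.0534,   0.0181,   0.0053,
         0.    ]), 'position': array([ 0.2822, -0.5573,  0.2308]), 'tool_rot': array([-3.1405,  0.0001,  0.4687]), 'force': array([-0.2648, -0.7228,  0.0198]), 'moment': array([0.0261, 0.0406, 0.0269]), 'grip_width': 0.08511134718497768} 0.0187
[[-0.0003 -0.9469 -0.3214  0.0832]
 [ 1.     -0.     -0.0008 -0.0004]
 [ 0.0007 -0.3214  0.9469 -0.143 ]
 [ 0.      0.      0.      1.    ]]
```

```bash
ls .
```

```text
h.py
pics
```

View pics/scene0.png

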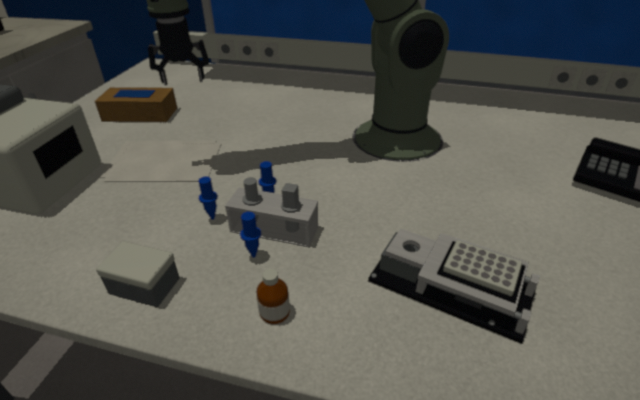

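View pics/top0.png

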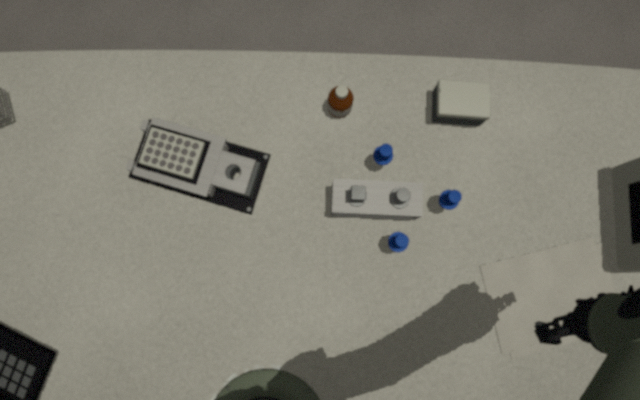

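View pics/wrist0.png

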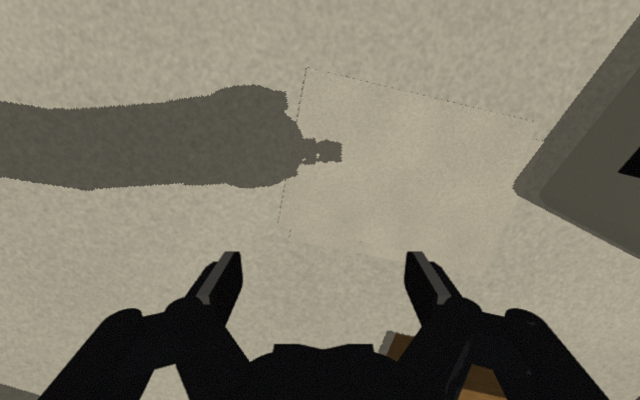

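The top view shows two grey pins in the rack, one at about (358,193) and one at (401,195). Three blue look-alikes stand around them at (383,155), (451,199) and (398,242). The carriage hole is near (234,173). Next I'll enlarge the crops to tell the round knob from the square one.

Run:
```python
from h import *
a=cv2.imread('pics/top0.png');b=cv2.imread('pics/scene0.png')
c=[cv2.resize(i,(400,280),interpolation=cv2.INTER_CUBIC) for i in (a[160:230,325:425],a[130:214,175:295],b[165:249,220:340],b[220:304,365:485])]
m=np.vstack([np.hstack(c[:2]),np.hstack(c[2:])])
cv2.imwrite('pics/crop0.png',np.clip(m*1.3,0,255))
for n in['top0','scene0']:
    d=np.load('pics/%s.npz'%n);print(d['K'],d['dist'],d['R'],d['t'])
```

```text
[[499.2922   0.     319.6794]
 [  0.     499.2922 199.5354]
 [  0.       0.       1.    ]] [-0.1208  0.      0.      0.      0.    ] [[ 0.0248 -0.9996  0.0136]
 [-0.9889 -0.0265 -0.1462]
 [ 0.1465 -0.0098 -0.9892]] [-0.1202  0.5178  1.0985]
[[425.3905   0.     319.7339]
 [  0.     425.3905 203.4976]
 [  0.       0.       1.    ]] [-0.0388  0.      0.      0.      0.    ] [[-0.2578  0.9661 -0.0108]
 [ 0.5952  0.15   -0.7895]
 [-0.7611 -0.2099 -0.6137]] [ 0.2518 -0.2156  1.3741][ WARN:0@0.197] global loadsave.cpp:1063 imwrite_ Unsupported depth image for selected encoder is fallbacked to CV_8U.
```

View pics/crop0.png

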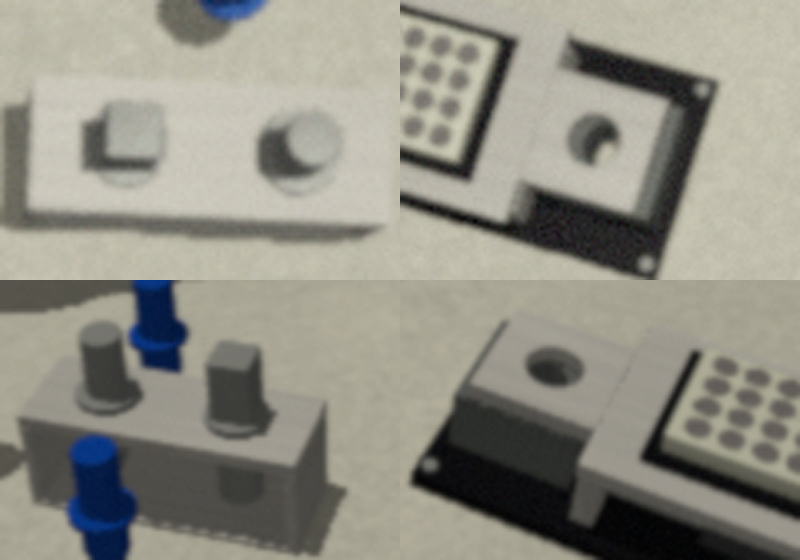

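Two grey candidates fit:
- **Round knob:** top view (403,195), scene view (250,181). This is the tapered pin.
- **Square knob:** top view (358,193), scene view (290,190). This is the blunt pin, so it stays in the rack.

The blue pins are excluded. The crop confirms which knob is which. Now I'll triangulate.

```bash
cat >> h.py <<'E'
from scipy.optimize import least_squares
def proj(n,X):
    d=np.load('pics/%s.npz'%n)
    if 'mount' in d.files:
        from scipy.spatial.transform import Rotation as Ro
        T=np.eye(4);T[:3,:3]=Ro.from_euler('xyz',d['rot']).as_matrix();T[:3,3]=d['pos']
        M=np.linalg.inv(T@d['mount']);R,t=M[:3,:3],M[:3,3]
    else: R,t=d['R'],d['t']
    return cv2.projectPoints(np.array(X,float).reshape(-1,3),cv2.Rodrigues(R)[0],t,d['K'],d['dist'])[0].reshape(-1,2)
def tri(obs,z=None):
    f=lambda p:np.concatenate([(proj(n,[p[0],p[1],p[2] if z is None else z])[0]-uv) for n,uv in obs])
    r=least_squares(f,[.6,0,.1]);p=r.x.copy()
    if z is not None:p[2]=z
    return p,r.fun
E
python3 - <<'E'
from h import *
print('knob',tri([('top0',(403.2,195.2)),('scene0',(250,181.2))]))
print('sq',tri([('top0',(358.5,192.5)),('scene0',(290.8,187))]))
print('fl',tri([('top0',(400,198)),('scene0',(252.5,198.5))]))
print('hole',tri([('top0',(233.2,171.4)),('scene0',(411.5,247))]))
print('hole z',tri([('top0',(233.2,171.4))],.069),tri([('scene0',(411.5,247))],.069))
# plate direction: tongue edges in top (crop px)
f=lambda x,y:(175+(x-400)/3.333,130+y/3.333)
P=[tri([('top0',f(*q))],.069)[0] for q in [(553,68),(672,100),(523,184),(640,216)]]
print(np.array(P),np.mean(P,0)); 
for a,b in[(0,1),(2,3)]:print(np.degrees(np.arctan2(*(P[a]-P[b])[[1,0]])))
for a,b in[(2,0),(3,1)]:print(np.degrees(np.arctan2(*(P[b]-P[a])[[1,0]])))
E
```

```text
knob (array([ 0.5214, -0.2821,  0.1299]), array([ 0.1783, -0.0575,  0.1973,  0.0265]))
sq (array([ 0.5237, -0.1861,  0.1324]), array([-0.3954,  0.1012, -0.4251, -0.0388]))
fl (array([ 0.5223, -0.2825,  0.0818]), array([-0.3184,  0.1004, -0.3469, -0.0449]))
hole (array([0.5757, 0.0899, 0.064 ]), array([-0.1507,  0.0096, -0.1372,  0.0044]))
hole z (array([0.5747, 0.0887, 0.069 ]), array([0., 0.])) (array([0.581, 0.09 , 0.069]), array([-0.,  0.]))
[[0.6224 0.1192 0.069 ]
 [0.6022 0.0373 0.069 ]
 [0.5421 0.1349 0.069 ]
 [0.5226 0.0551 0.069 ]] [0.5723 0.0866 0.069 ]
76.14789162118646
76.19280372559005
-11.078316505359576
-12.631871848685398
```

Run:
```python
from h import *
for z in(.12,.11):
  for uv in [(384,151),(451,196),(400,239),(358.5,192.5)]:
    p=tri([('top0',uv)],z)[0]; d=p-[.5214,-.2821,0]; print(z,p,np.hypot(*d[:2]),np.degrees(np.arctan2(d[1],d[0])))
```

```text
0.12 [ 0.6181 -0.242   0.12  ] 0.10474141908963797 22.534150234730003
0.12 [ 0.5239 -0.387   0.12  ] 0.1049288533358809 -88.62699313694769
0.12 [ 0.4294 -0.2769  0.12  ] 0.09213152723718014 176.73964988977727
0.12 [ 0.526 -0.188  0.12 ] 0.09424124470106997 87.19458077016846
0.11 [ 0.6207 -0.2434  0.11  ] 0.10656420390945251 21.316725496459252
0.11 [ 0.5255 -0.3898  0.11  ] 0.10776963133293137 -87.79809523912745
0.11 [ 0.4301 -0.2786  0.11  ] 0.09132846986151556 177.80147057810146
0.11 [ 0.5277 -0.1889  0.11  ] 0.09345340086720517 86.15972471018964
```

Request:
servo_tool(rows=[[[4.2, -1.7, 0, 0, 0, -4], [4.2, -1.4, 0, 0, 0, -4], [4.2, -1.1, 0, 0, 0, -4], [4.2, -0.8, 0, 0, 0, -4], [4.2, -0.6, 0, 0, 0, -2]]], grip=1)

```text
clock: 0.78
position: [0.4243, -0.3901, 0.2312]
tool_rot: [-3.141, -0.0, 0.785]
force: [-0.3, -0.3, 0.2]
grip_width: 0.0854
```

Request:
servo_tool(rows=[[[4.5, -0.2, 0, 0, 0, 0], [4.5, -0.2, 0, 0, 0, 0], [3, -0.2, 0, 0, 0, 0], [0, 0, 0, 0, 0, 0]]])

```text
clock: 1.27
position: [0.5059, -0.3001, 0.231]
tool_rot: [-3.141, -0.001, 0.787]
force: [-0.2, -0.7, -0.2]
grip_width: 0.0855
```

Run:
```python
from h import *
d,s=snap('wrist','w1');print(s['position'],s['tool_rot'])
print(proj('w1',[[.5214,-.2821,.13],[.5223,-.2825,.082]]))
```

```text
[ 0.5059 -0.3001  0.231 ] [-3.141  -0.0008  0.7866]
[[321.6526 170.8349]
 [322.8105 159.5321]]
```

View pics/w1.png

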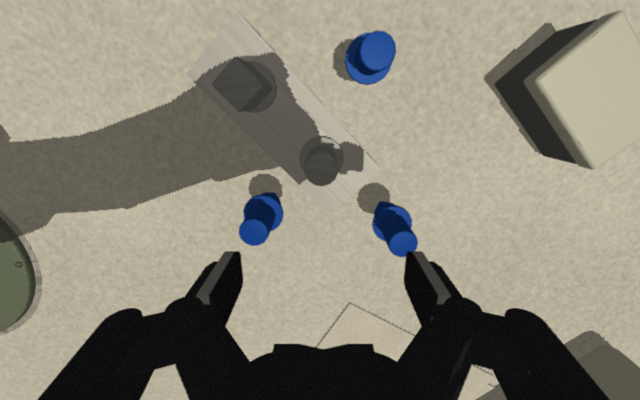

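Run:
```python
from h import *
a=cv2.imread('pics/w1.png')[110:210,260:400]
cv2.imwrite('pics/w1c.png',np.clip(cv2.resize(a,(784,560),interpolation=cv2.INTER_CUBIC)*1.7,0,255).astype('uint8'))
```

```text
(no output)
```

View pics/w1c.png

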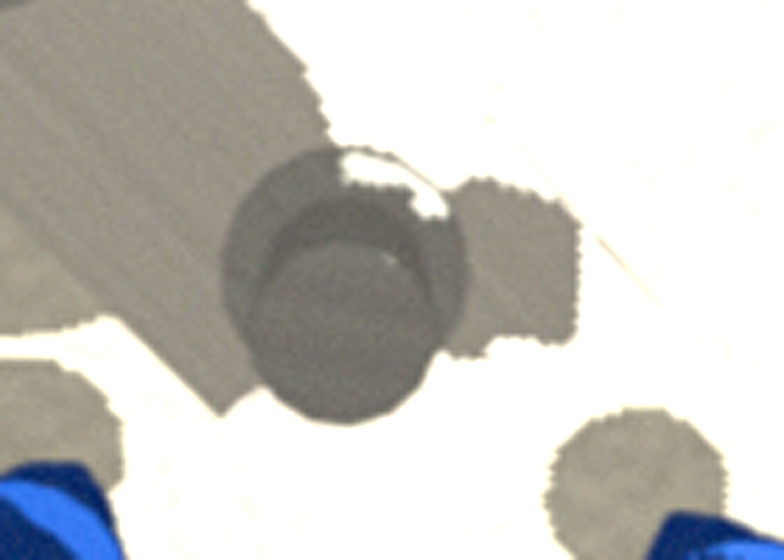

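The wrist crop shows the round knob's top at (321.4,169.3) and its flange at (321.4,158.2), which agrees with the triangulation to about 1 px.

Run:
```python
from h import *
print(tri([('top0',(403.2,195.2)),('scene0',(250,181.2)),('w1',(321.4,169.3))]))
p=tri([('w1',(321.4,169.3))],.13)[0];q=tri([('w1',(321.4,158.2))],.082)[0];print(p,q)
s=bot.observe();print(s['position'])
```

```text
(array([ 0.5221, -0.2812,  0.13  ]), array([-0.2267, -0.4261,  0.4334,  0.1951,  0.0797,  0.3037]))
[ 0.5222 -0.281   0.13  ] [ 0.5223 -0.2805  0.082 ]
[ 0.5048 -0.3017  0.231 ]
```

Request:
servo_tool(rows=[[[2.7, -0.2, 0, 0, 0, 0], [0, 0, 3.5, 0, 0, 0], [0, 0, 4, 0, 0, 0], [0, 0, 3.7, 0, 0, 0], [0, 0, 2, 0, 0, 0]]])

```text
clock: 1.95
position: [0.5206, -0.2828, 0.0974]
tool_rot: [-3.14, 0.001, 0.782]
force: [0.4, -0.2, 0.6]
grip_width: 0.0855
```

Request:
servo_tool(rows=[[[0, 0, 1.0, 0, 0, 0], [0, 0, 0, 0, 0, 0]]])

```text
clock: 2.2
position: [0.5217, -0.2824, 0.0892]
tool_rot: [-3.141, 0.0, 0.782]
force: [-0.2, 0.0, 0.2]
grip_width: 0.0853
```

Run:
```python
from h import *
snap('wrist','w2');snap('scene','s2');s=bot.observe();print(s['position'],s['force'])
a=cv2.imread('pics/w2.png');b=cv2.imread('pics/s2.png')[120:260,160:360]
cv2.imwrite('pics/c2.png',np.hstack([a[:,150:490],cv2.resize(b,(457,400)) if 0 else cv2.resize(b,(450,400))]))
```

```text
[ 0.5223 -0.2824  0.0901] [0.0294 0.2477 0.2219]
```

View pics/c2.png

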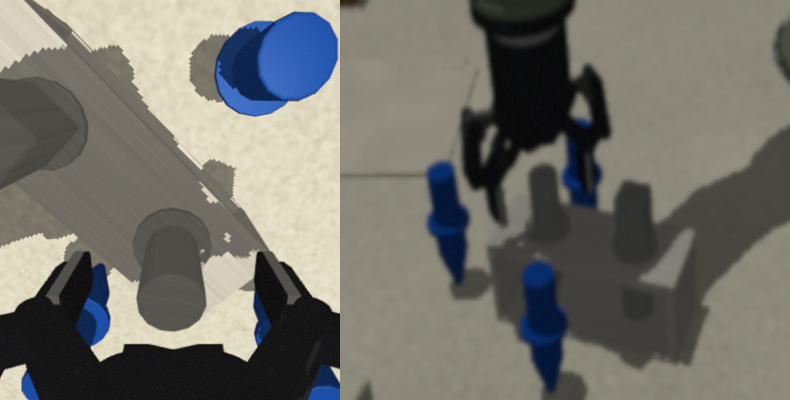

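The knob stands centred between the open pads at (322,300), clear of the blue pins. Closing now.

Request:
servo_tool(rows=[[[0, 0, 0, 0, 0, 0], [0, 0, 0, 0, 0, 0], [0, 0, 0, 0, 0, 0], [0, 0, 0, 0, 0, 0], [0, 0, 0, 0, 0, 0]]], grip=-1, squeeze=80)

```text
clock: 2.92
position: [0.5223, -0.282, 0.0898]
tool_rot: [3.141, -0.0, 0.783]
force: [-1.6, 0.9, 5.7]
grip_width: 0.0284
```

Request:
servo_tool(rows=[[[0, 0, -1.5, 0, 0, 0], [0, 0, -3.5, 0, 0, 0], [0, 0, -4, 0, 0, 0], [0, 0, -4, 0, 0, 0], [0, 0, -2, 0, 0, 0]]])

```text
clock: 3.55
position: [0.5225, -0.2821, 0.2423]
tool_rot: [3.139, -0.001, 0.783]
force: [0.2, -0.6, -3.2]
grip_width: 0.0282
```

Request:
servo_tool(rows=[[[0, 0, 0, 0, 0, 0]]])

```text
clock: 3.68
position: [0.5226, -0.2822, 0.2411]
tool_rot: [3.139, -0.001, 0.783]
force: [-0.1, -0.3, -3.3]
grip_width: 0.0284
```

Run:
```python
from h import *
snap('wrist','w3');snap('scene','s3');s=bot.observe();print(s['position'],s['force'])
a=cv2.imread('pics/w3.png');b=cv2.imread('pics/s3.png')[100:240,160:360]
cv2.imwrite('pics/c3.png',np.hstack([a[:,150:490],cv2.resize(b,(450,400))]))
```

```text
[ 0.5218 -0.2818  0.2388] [-0.0446  0.7991 -2.6965]
```

View pics/c3.png

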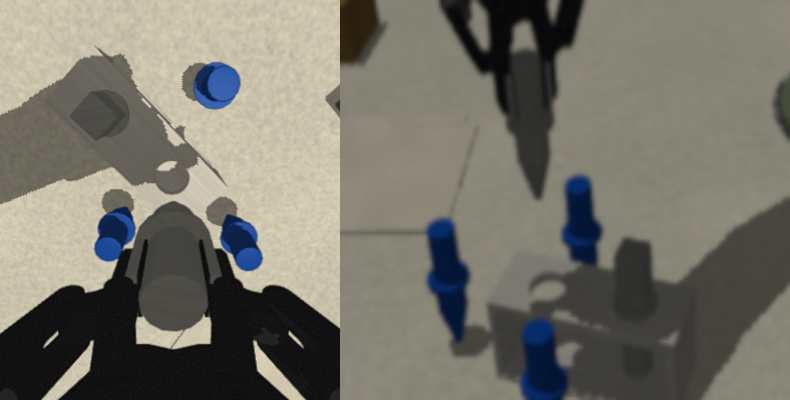

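The pin is free and hangs straight in the gripper, with the blunt pin still in the rack. Next I'll move past the blunt pin at height to a look position just short of the hole.

Request:
servo_tool(rows=[[[2.1, -1.7, 0, 0, 0, 0], [4.3, -3.3, 0, 0, 0, -5.3], [4.6, -2.9, 0, 0, 0, -5.3], [4.8, -2.5, 0, 0, 0, -5.3], [5.0, -2.0, 0, 0, 0, -5.3]]])

```text
clock: 4.4
position: [0.5525, -0.0386, 0.2382]
tool_rot: [-3.14, 0.001, 1.156]
force: [-0.2, 0.4, -4.0]
grip_width: 0.0283
```

Request:
servo_tool(rows=[[[5.2, -1.5, 0, 0, 0, -5.3], [2.7, -0.5, 0, 0, 0, -5.2], [0, 0, 0, 0, 0, 0], [0, 0, 0, 0, 0, 0]]])

```text
clock: 4.9
position: [0.5641, 0.0393, 0.2386]
tool_rot: [-3.141, 0.001, 1.335]
force: [-0.3, -0.7, -3.7]
grip_width: 0.0288
```

Run:
```python
from h import *
d,s=snap('wrist','w4');print(s['position'],s['tool_rot'],s['force'])
snap('top','t4');print(bot.observe()['position'])
```

```text
[0.5641 0.0393 0.2386] [-3.1405  0.0009  1.3348] [-0.3279 -0.7276 -3.7312]
[0.5642 0.0391 0.2389]
```

View pics/w4.png

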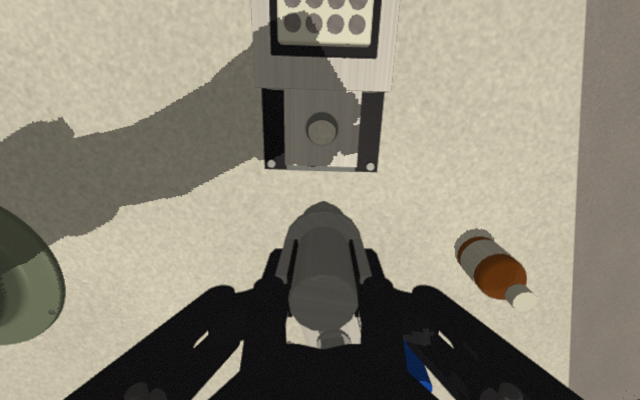

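Run:
```python
from h import *
a=cv2.imread('pics/w4.png')[75:175,255:395]
cv2.imwrite('pics/w4c.png',np.clip(cv2.resize(a,(784,560),interpolation=cv2.INTER_CUBIC)*2.,0,255).astype('uint8'))
```

```text
(no output)
```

View pics/w4c.png

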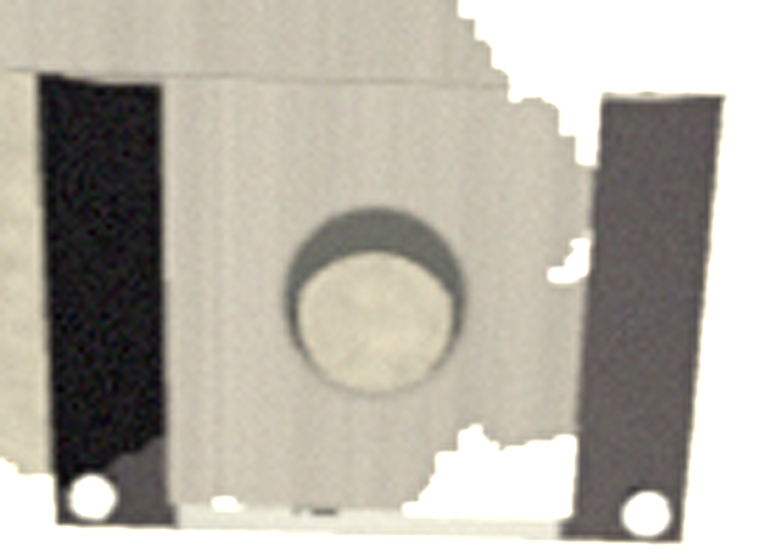

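Run:
```python
from h import *
c=tri([('w4',(321.9,128.75))],.069)[0];print(c, tri([('top0',(233.2,171.4)),('scene0',(411.5,247)),('w4',(321.9,128.75))]))
# edges left/right of tongue in crop -> direction
f=lambda x,y:(255+x/5.6,75+y/5.6)
L=[tri([('w4',f(*q))],.069)[0] for q in [(161,90),(176,500),(594,160),(573,505)]]
for a,b in[(1,0),(3,2)]:
    v=L[a]-L[b];print(L[a],L[b],np.degrees(np.arctan2(-v[1],-v[0])))
th=np.radians(76.5);u=np.array([np.cos(th),np.sin(th)])
t=np.linspace(0,2*np.pi,60);ci=.018*np.c_[np.cos(t),np.sin(t)]
im=cv2.imread('pics/w4c.png');outs=[]
def dr(m,cen,z,col):
    P=proj('w4',np.c_[cen+ci,np.full(60,z)]);P=(P-[255,75])*5.6
    cv2.polylines(m,[P.round().astype(int)],True,col,1)
for o in(.008,.010,.012):
    m=im.copy();dr(m,c[:2],.069,(0,0,255));b=c[:2]-o*u;dr(m,b,.055,(0,200,0));dr(m,b,0,(255,0,0))
    sq=.04*np.array([[-1,-1],[1,-1],[1,1],[-1,1]]);n=np.array([u[1],-u[0]])
    P=proj('w4',np.c_[b+sq[:,:1]*n+sq[:,1:]*u,np.full(4,.055)]);cv2.polylines(m,[((P-[255,75])*5.6).round().astype(int)],True,(0,200,200),1)
    outs.append(m[180:560,150:600])
cv2.imwrite('pics/ov4.png',cv2.resize(np.hstack(outs),None,fx=.59,fy=.59) if 0 else np.hstack([o[:, :] for o in outs])[:, :][:,:])
for i,o in enumerate(outs): cv2.imwrite('pics/ov4_%d.png'%i,o)
cv2.imwrite('pics/ov4.png',np.hstack([cv2.resize(o[:,100:350],(266,404)) for o in outs]))
```

```text
[0.575  0.0915 0.069 ] (array([0.575 , 0.0906, 0.0633]), array([-0.4446,  0.3576,  0.2131,  0.1041,  0.2289,  0.281 ]))
[0.5273 0.063  0.069 ] [0.5457 0.1375 0.069 ] 76.11271961182617
[0.6042 0.0435 0.069 ] [0.6208 0.1068 0.069 ] 75.29614637838387
```

View pics/ov4.png

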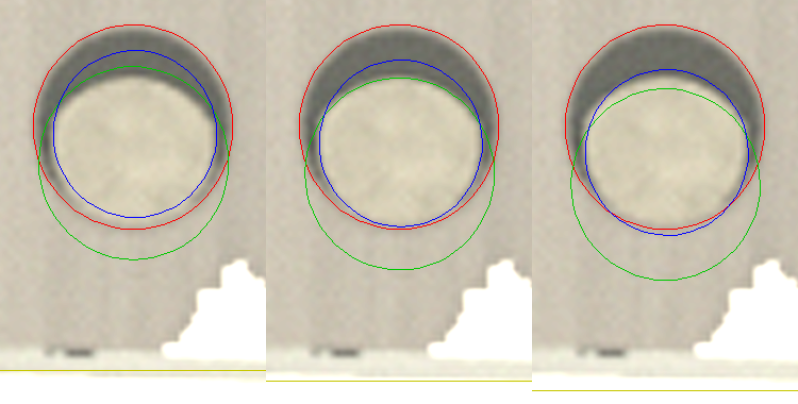

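View pics/ov4_1.png

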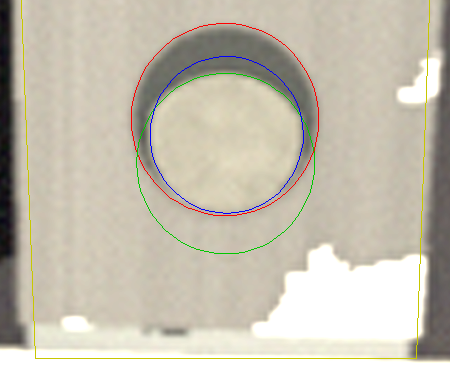

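Run:
```python
from h import *
P=np.array([.5641,.0393,.2386]);e=np.array([0,0,1])
print(proj('w4',[P-.079*e,P+.040*e]))
im=cv2.imread('pics/w4.png')
a=cv2.resize(im[85:175,275:375],(500,450),interpolation=cv2.INTER_CUBIC)
b=cv2.resize(im[190:340,275:375],(300,450),interpolation=cv2.INTER_CUBIC)
cv2.imwrite('pics/w4d.png',np.hstack([np.clip(a*1.2,0,255).astype('uint8'),np.clip(b*1.7,0,255).astype('uint8')]))
```

```text
[[323.2811 204.8946]
 [323.0212 300.9499]]
```

View pics/w4d.png

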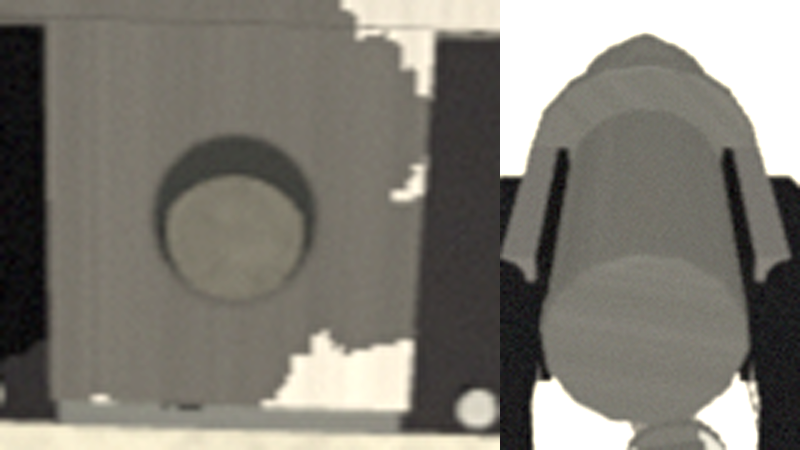

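Run:
```python
from h import *
th=np.radians(76);u=np.array([np.cos(th),np.sin(th)]);n=np.array([u[1],-u[0]])
def q(px,z):
    p=tri([('w4',px)],z)[0][:2];return p, (p-[.575,.0915])@u*1e3,(p-[.575,.0915])@n*1e3
for dz in(0,-.004):
  print('tongue front',q((275+230/5,85+405/5),.069+dz),'post front',q((275+230/5,85+426/5),.055+dz))
  print('hole top/bot',q((275+235/5,85+134/5),.069+dz),q((275+235/5,85+302/5),.069+dz),'lr',q((275+153.5/5,85+215/5),.069+dz),q((275+316/5,85+215/5),.069+dz))
  print('mouth far edge',q((275+235/5,85+175/5),.055+dz))
  print('bottom l r',q((275+164/5,85+235/5),0),q((275+306/5,85+235/5),0))
```

```text
tongue front (array([0.5644, 0.0521]), np.float64(-40.825667742176094), np.float64(-0.6964166842623497)) post front (array([0.5624, 0.0441]), np.float64(-49.04788037641781), np.float64(-0.7685522249997788))
hole top/bot (array([0.5792, 0.1084]), np.float64(17.437211595141054), np.float64(0.021820875417073393)) (array([0.5709, 0.0741]), np.float64(-17.821033120551796), np.float64(0.265541571955828)) lr (array([0.5583, 0.0963]), np.float64(0.6253645016226154), np.float64(-17.36186502724639)) (array([0.5922, 0.0881]), np.float64(0.9132266049525388), np.float64(17.52498694397451))
mouth far edge (array([0.577 , 0.0994]), np.float64(8.132445520399207), np.float64(0.01304490085795409))
bottom l r (array([0.5541, 0.0854]), np.float64(-11.016842661267697), np.float64(-18.837010245911003)) (array([0.5904, 0.0766]), np.float64(-10.707468823181072), np.float64(18.548258936749615))
tongue front (array([0.5642, 0.0512]), np.float64(-41.73456956365816), np.float64(-0.7253583368024111)) post front (array([0.5621, 0.0432]), np.float64(-50.01853895517461), np.float64(-0.7971392590006987))
hole top/bot (array([0.5792, 0.1083]), np.float64(17.274104000287696), np.float64(0.0020757023890494637)) (array([0.5708, 0.0736]), np.float64(-18.435461759433533), np.float64(0.24891249892789152)) lr (array([0.558, 0.096]), np.float64(0.24705593538431572), np.float64(-17.604129410961086)) (array([0.5923, 0.0877]), np.float64(0.5386028148814095), np.float64(17.72929035854667))
mouth far edge (array([0.5769, 0.0991]), np.float64(7.862337496568986), np.float64(-0.0059673359384798145))
bottom l r (array([0.5541, 0.0854]), np.float64(-11.016842661267697), np.float64(-18.837010245911003)) (array([0.5904, 0.0766]), np.float64(-10.707468823181072), np.float64(18.548258936749615))
```

The wrist view places the carriage hole at (321.9,128.8), about (0.575, 0.0915) in world x and y. The base hole is about 9.6 mm back along the slide, at (0.5727, 0.082). The pin's tip and knob appear where I predicted, so I'll go over the base-hole axis and descend.

Request:
servo_tool(rows=[[[2.4, -0.1, 0, 0, 0, 0], [2.0, -0.1, 0, 0, 0, 0], [0, 0, 3, 0, 0, 0], [0, 0, 3, 0, 0, 0], [0, 0, 1, 0, 0, 0]]])

```text
clock: 5.62
position: [0.5719, 0.0836, 0.1678]
tool_rot: [-3.139, 0.001, 1.336]
force: [0.4, 0.4, -3.2]
grip_width: 0.0287
```

Request:
servo_tool(rows=[[[0, 0, 0.5, 0, 0, 0], [0, 0, 0, 0, 0, 0]]])

```text
clock: 5.88
position: [0.573, 0.0838, 0.1649]
tool_rot: [3.141, -0.0, 1.336]
force: [0.4, 0.2, -3.0]
grip_width: 0.0286
```

Run:
```python
from h import *
snap('wrist','w5');s=bot.observe();snap('top','t5');snap('scene','s5');print(s['position'],s['tool_rot'],s['force'])
im=cv2.imread('pics/w5.png');t=cv2.imread('pics/s5.png')[200:320,360:500]
a=cv2.resize(im[60:360,170:470],(400,400));b=cv2.resize(t,(400,400))
cv2.imwrite('pics/c5.png',np.clip(np.hstack([a,b])*1.5,0,255).astype('uint8'))
```

```text
[0.5731 0.0838 0.1651] [ 3.1406 -0.0004  1.336 ] [-0.2686  0.0725 -2.6415]
```

View pics/c5.png

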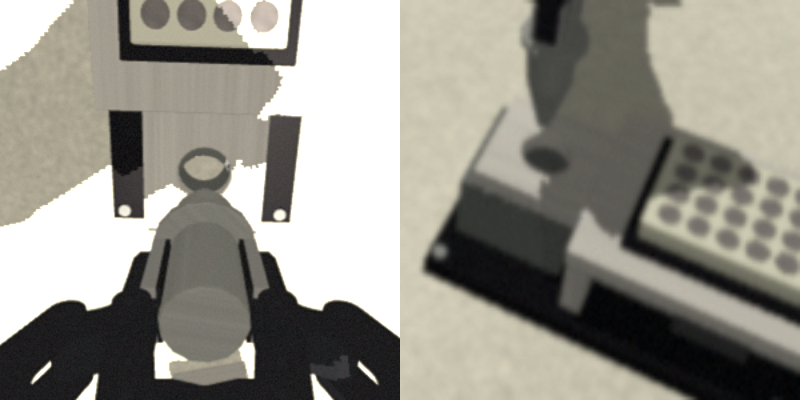

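The pin's point sits just above the near half of the carriage hole and is laterally centred, as intended. I'll trim 0.15 cm back and descend gently.

Request:
servo_tool(rows=[[[-0.15, 0, 1, 0, 0, 0], [0, 0, 1, 0, 0, 0], [0, 0, 1, 0, 0, 0], [0, 0, 0.8, 0, 0, 0], [0, 0, 0, 0, 0, 0]]])

```text
clock: 6.65
position: [0.5719, 0.0822, 0.1255]
tool_rot: [-3.14, 0.0, 1.336]
force: [0.6, -0.9, -3.6]
grip_width: 0.0287
```

Run:
```python
from h import *
snap('wrist','w6');s=bot.observe();snap('scene','s6');print(s['position'],s['tool_rot'],s['force'],s['moment'])
im=cv2.imread('pics/w6.png');t=cv2.imread('pics/s6.png')[200:320,360:500]
a=cv2.resize(im[60:360,170:470],(400,400));b=cv2.resize(t,(400,400))
cv2.imwrite('pics/c6.png',np.clip(np.hstack([a,b])*1.5,0,255).astype('uint8'))
```

```text
[0.5722 0.0823 0.1261] [-3.1412  0.0001  1.3363] [ 0.0048  0.1149 -2.6152] [ 0.035  -0.0678 -0.0099]
```

View pics/c6.png

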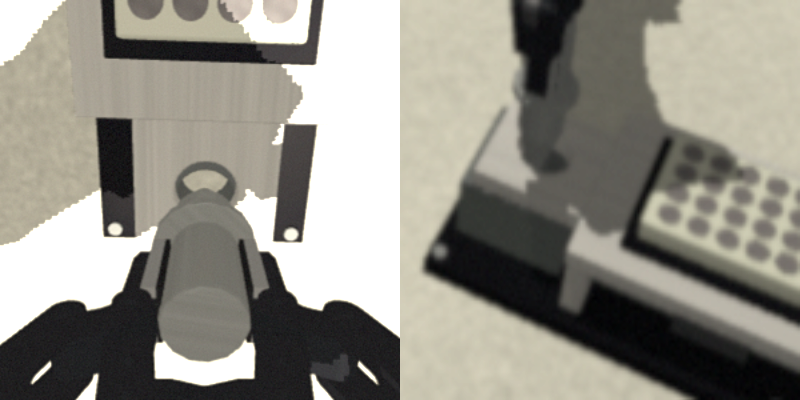

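The tip is inside both holes with no side force, so I'll keep going down.

Request:
servo_tool(rows=[[[0, 0, 0.5, 0, 0, 0], [0, 0, 0.5, 0, 0, 0], [0, 0, 0.5, 0, 0, 0], [0, 0, 0, 0, 0, 0]]])

```text
clock: 7.25
position: [0.5721, 0.0823, 0.1108]
tool_rot: [-3.141, 0.0, 1.336]
force: [-0.8, 2.1, -3.0]
grip_width: 0.0282
```

Request:
servo_tool(rows=[[[0, 0, 0.4, 0, 0, 0], [0, 0, 0.4, 0, 0, 0], [0, 0, 0, 0, 0, 0]]])

```text
clock: 7.62
position: [0.572, 0.0822, 0.1029]
tool_rot: [-3.141, 0.0, 1.336]
force: [0.8, 2.5, -4.6]
grip_width: 0.0283
```

Request:
servo_tool(rows=[[[0, 0, 0.4, 0, 0, 0], [0, 0, 0.3, 0, 0, 0], [0, 0, 0, 0, 0, 0]]])

```text
clock: 8.0
position: [0.5721, 0.0822, 0.096]
tool_rot: [-3.141, 0.0, 1.336]
force: [0.3, 1.9, -4.6]
grip_width: 0.0282
```

Request:
servo_tool(rows=[[[0, 0, 0.3, 0, 0, 0], [0, 0, 0.3, 0, 0, 0], [0, 0, 0.2, 0, 0, 0], [0, 0, 0, 0, 0, 0]]])

```text
clock: 8.5
position: [0.5722, 0.0822, 0.0881]
tool_rot: [-3.141, 0.0, 1.336]
force: [-0.0, 1.5, -2.9]
grip_width: 0.0285
```

Still almost no force. The last few millimetres go in small steps, watching for the flange to land.

Request:
servo_tool(rows=[[[0, 0, 0.2, 0, 0, 0], [0, 0, 0.2, 0, 0, 0], [0, 0, 0, 0, 0, 0]]])

```text
clock: 8.88
position: [0.5722, 0.0823, 0.0841]
tool_rot: [-3.141, 0.0, 1.336]
force: [-0.1, 1.2, -4.8]
grip_width: 0.0287
```

Request:
servo_tool(rows=[[[0, 0, 0.1, 0, 0, 0], [0, 0, 0, 0, 0, 0]]])

```text
clock: 9.12
position: [0.5722, 0.0822, 0.0832]
tool_rot: [-3.142, 0.0, 1.336]
force: [0.6, 1.4, -3.9]
grip_width: 0.0282
```

Request:
servo_tool(rows=[[[0, 0, 0.1, 0, 0, 0], [0, 0, 0, 0, 0, 0]]])

```text
clock: 9.38
position: [0.5723, 0.0823, 0.0823]
tool_rot: [3.142, -0.0, 1.336]
force: [1.8, 0.7, -4.0]
grip_width: 0.0282
```

Request:
servo_tool(rows=[[[0, 0, 0.1, 0, 0, 0], [0, 0, 0, 0, 0, 0]]])

```text
clock: 9.62
position: [0.5723, 0.0823, 0.0812]
tool_rot: [-3.142, -0.0, 1.336]
force: [1.6, 1.9, -3.1]
grip_width: 0.0281
```

Run:
```python
from h import *
snap('wrist','w7');s=bot.observe();snap('scene','s7');print(s['position'],s['tool_rot'],s['force'],s['moment'])
im=cv2.imread('pics/w7.png');t=cv2.imread('pics/s7.png')[200:320,360:500]
a=cv2.resize(im[60:360,170:470],(400,400));b=cv2.resize(t,(400,400))
cv2.imwrite('pics/c7.png',np.clip(np.hstack([a,b])*1.5,0,255).astype('uint8'))
```

```text
[0.5723 0.0822 0.0812] [-3.1415  0.      1.3362] [ 0.4763  1.4304 -4.3056] [ 0.3387 -0.2315  0.0169]
```

View pics/c7.png

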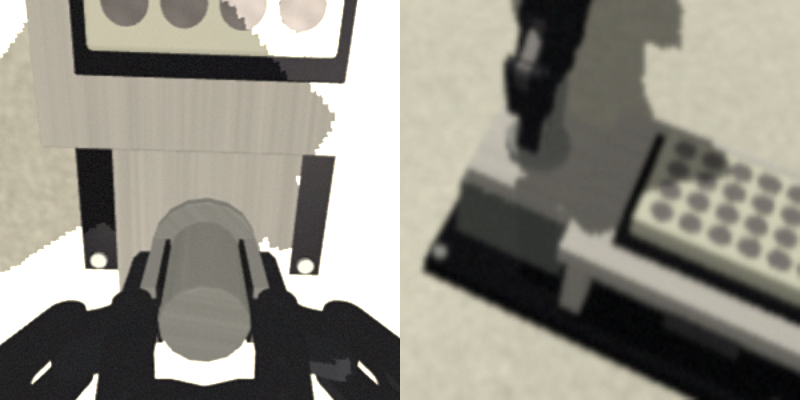

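Request:
servo_tool(rows=[[[0, 0, 0.1, 0, 0, 0], [0, 0, 0, 0, 0, 0]]])

```text
clock: 9.98
position: [0.5723, 0.0823, 0.0802]
tool_rot: [-3.142, -0.0, 1.336]
force: [-0.5, 1.2, -4.0]
grip_width: 0.0284
```

Request:
servo_tool(rows=[[[0, 0, 0.1, 0, 0, 0], [0, 0, 0, 0, 0, 0]]])

```text
clock: 10.22
position: [0.5722, 0.0823, 0.0792]
tool_rot: [-3.142, -0.0, 1.336]
force: [-0.1, 1.6, -3.5]
grip_width: 0.0286
```

Request:
servo_tool(rows=[[[0, 0, 0.1, 0, 0, 0], [0, 0, 0, 0, 0, 0]]])

```text
clock: 10.48
position: [0.5723, 0.0823, 0.0787]
tool_rot: [3.141, 0.0, 1.336]
force: [-2.6, 0.6, 7.1]
grip_width: 0.0285
```

Request:
servo_tool(rows=[[[0, 0, 0.1, 0, 0, 0], [0, 0, 0, 0, 0, 0]]])

```text
clock: 10.72
position: [0.5725, 0.0826, 0.0786]
tool_rot: [3.141, -0.0, 1.336]
force: [-8.7, 1.4, 23.8]
grip_width: 0.0285
```

Contact came at z ≈ 0.0787, with a firm stop at 24 N. I'll check the flange against the tongue before letting go.

Run:
```python
from h import *
snap('wrist','w8');s=bot.observe();snap('scene','s8');print(s['position'],s['force'],s['moment'])
im=cv2.imread('pics/w8.png');t=cv2.imread('pics/s8.png')[215:275,375:445]
a=cv2.resize(im[60:360,170:470],(400,400));b=cv2.resize(t,(400,400),interpolation=cv2.INTER_CUBIC)
cv2.imwrite('pics/c8.png',np.clip(np.hstack([a,b])*2,0,255).astype('uint8'))
```

```text
[0.5724 0.0826 0.0786] [-8.409   1.2641 24.3759] [ 0.1686  1.7527 -0.0044]
```

View pics/c8.png

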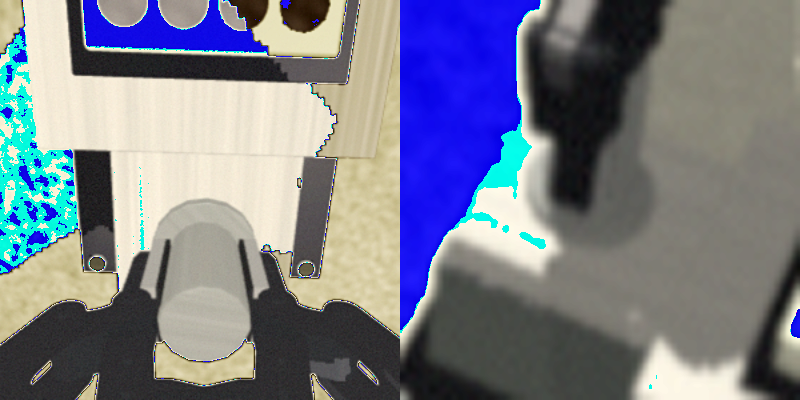

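The flange sits on the tongue with no visible gap. I'll relax the press, then open.

Request:
servo_tool(rows=[[[0, 0, -0.1, 0, 0, 0], [0, 0, 0, 0, 0, 0]]])

```text
clock: 11.08
position: [0.5724, 0.0824, 0.0787]
tool_rot: [3.141, -0.0, 1.336]
force: [-3.3, 1.6, 9.3]
grip_width: 0.0285
```

Request:
servo_tool(rows=[[[0, 0, 0, 0, 0, 0], [0, 0, 0, 0, 0, 0], [0, 0, 0, 0, 0, 0], [0, 0, 0, 0, 0, 0], [0, 0, 0, 0, 0, 0]]], grip=1)

```text
clock: 11.7
position: [0.5723, 0.0822, 0.0783]
tool_rot: [-3.142, -0.0, 1.336]
force: [-0.3, 0.1, -0.4]
grip_width: 0.0848
```

Run:
```python
from h import *
snap('wrist','w9');s=bot.observe();snap('scene','s9');print(s['position'],s['force'],s['grip_width'])
im=cv2.imread('pics/w9.png');t=cv2.imread('pics/s9.png')[215:275,375:445]
a=cv2.resize(im[60:360,170:470],(400,400));b=cv2.resize(t,(400,400),interpolation=cv2.INTER_CUBIC)
cv2.imwrite('pics/c9.png',np.clip(np.hstack([a,b])*1.2,0,255).astype('uint8'))
```

```text
[0.5723 0.0822 0.0783] [ 0.0672  1.4343 -0.8862] 0.08540551708114219
```

View pics/c9.png

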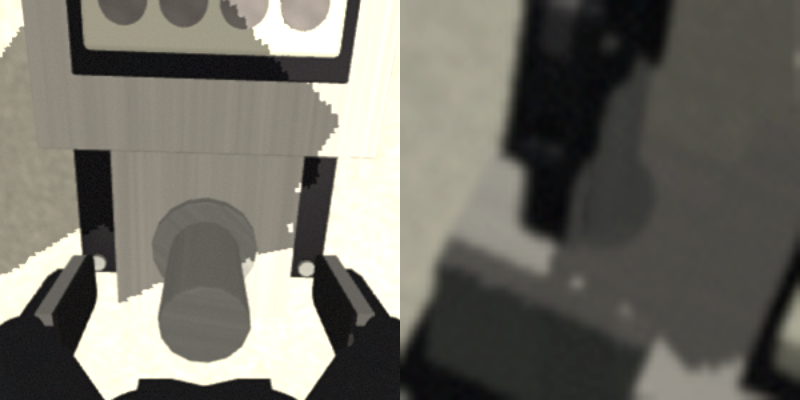

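The pin is free and upright between the open fingers. Now I'll back straight up and out of view.

Request:
servo_tool(rows=[[[0, 0, -2, 0, 0, 0], [0, 0, -4, 0, 0, 0], [0, 0, -4, 0, 0, 0], [0, 0, -4, 0, 0, 0], [-3, 0, -2, 0, 0, 0]]])

```text
clock: 12.42
position: [0.5658, 0.0548, 0.2404]
tool_rot: [3.139, -0.002, 1.339]
force: [-0.0, -0.8, -1.1]
grip_width: 0.0852
```

Request:
servo_tool(rows=[[[-4, 0, 0, 0, 0, 0], [-4, 0, 0, 0, 0, 0], [0, 0, 0, 0, 0, 0], [0, 0, 0, 0, 0, 0]]])

```text
clock: 12.92
position: [0.5468, -0.0242, 0.2384]
tool_rot: [3.141, -0.0, 1.336]
force: [0.9, 0.7, 0.6]
grip_width: 0.0854
```

Run:
```python
from h import *
snap('wrist','w10');s=bot.observe();snap('scene','s10');snap('top','t10');print(s['position'],s['clock'])
print('pred flange top/knob at home',proj('s10',[[.5723,.0824,.075],[.5723,.0824,.123]]),proj('w10',[[.5723,.0824,.075],[.5723,.0824,.123]]))
im=cv2.imread('pics/w10.png');t=cv2.imread('pics/s10.png');
a=cv2.resize(im[0:250,195:445],(400,400));b=cv2.resize(t[205:285,365:445],(400,400),interpolation=cv2.INTER_CUBIC)
cv2.imwrite('pics/c10.png',np.clip(np.hstack([a,b])*1.3,0,255).astype('uint8'))
```

```text
[ 0.5469 -0.0238  0.2384] 12.975
pred flange top/knob at home [[408.527  241.414 ]
 [411.3709 223.7136]] [[323.0946  71.23  ]
 [323.078   65.7936]]
```

View pics/c10.png

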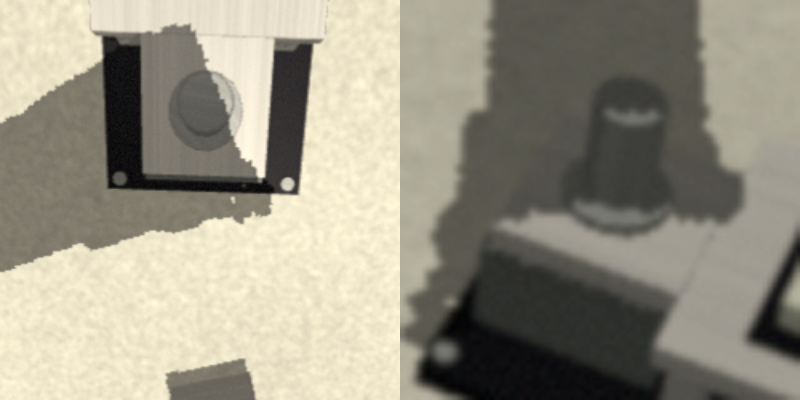

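View pics/s10.png

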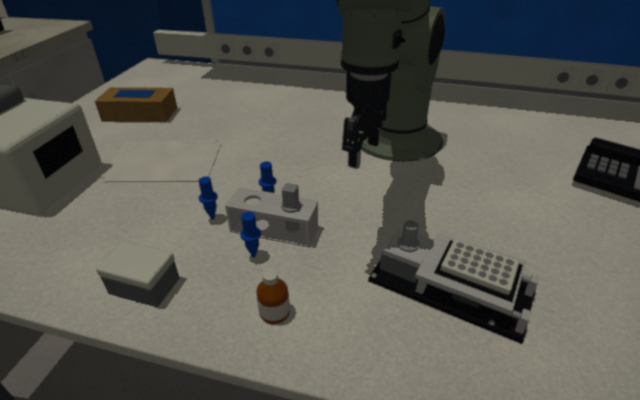

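The pin stands upright with its flange flush on the tongue. Its knob top is at (411.2,223.6) in the scene view, against (411.4,223.7) predicted for fully home. The tongue front is flush with the post, and the blunt pin and blue pins haven't moved.

```bash
python3 -c "
from h import *
print(bot.job_done())"
```

```text
the job is handed in; nothing more can be done
None
```

The tapered round-knob pin is now down through both holes with its flange on the carriage, and the carriage is drawn into line. I let go, backed the arm clear and handed the job in at about 13 s on the clock; no verdict was reported.

- **Insertion:** the pin went down on the base-hole axis with little side force until the flange landed. I stopped pressing at about 24 N, eased off, then opened the gripper.
- **Last pictures:** the pin is upright with no visible gap under the flange. The knob top is within about 0.2 px of where it should be when fully home. The tongue lines up with the post, the blunt pin is still in the rack, and the blue pins have not moved.
- **Disagreements:**
  - The flange landed about 4 mm lower than I had estimated from the first pictures. Triangulation had also put the tongue about 5 mm lower than its stated height.
  - The sideways force reached about 8 N while I was pressing, and was gone after release.

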